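# Re-index a spray gun on its wash stand with the ball-lock pin

### The job

Pull the T-handled ball-lock pin clear of the inclined plate of the spray-gun stand, swing the arm until the gun points at the open wash pan, and push the pin fully home again through the arm and the plate's hole at that position. Let go of it and leave the pan, tins and pots standing where they are.

Things in the scene. Friction and masses are not known exactly. Their poses are not given: they have to be found in the camera images.
- head: the fixed inclined index plate of the gun stand: aluminium, 160 mm (x) by 230 mm (y) by 8 mm. Origin on the arm's pivot axis, in the plate's upper face, about 140 mm above the table. z = the plate's normal, leaning 28 degrees from vertical towards the robot side; x = up the slope, away from the robot; y = along the slope's level line, to the left as seen from the robot's side of the stand
- hole1 (a point): centre of the upper mouth of index hole 1 of the plate: 17.6 mm diameter, straight through the 8 mm plate; axes as head. It lies 100 mm from the pivot axis and belongs to arm angle -1.047 rad (-60 degrees): gun pointing far to the right
- hole2 (a point): centre of the upper mouth of index hole 2 of the plate: 17.6 mm diameter, straight through the 8 mm plate; axes as head. It lies 100 mm from the pivot axis and belongs to arm angle -0.489 rad (-28 degrees): gun pointing half right
- hole3 (a point): centre of the upper mouth of index hole 3 of the plate: 17.6 mm diameter, straight through the 8 mm plate; axes as head. It lies 100 mm from the pivot axis and belongs to arm angle 0.0 rad (0 degrees): gun pointing straight away from the robot (the starting hole)
- hole4 (a point): centre of the upper mouth of index hole 4 of the plate: 17.6 mm diameter, straight through the 8 mm plate; axes as head. It lies 100 mm from the pivot axis and belongs to arm angle 0.489 rad (28 degrees): gun pointing half left
- hole5 (a point): centre of the upper mouth of index hole 5 of the plate: 17.6 mm diameter, straight through the 8 mm plate; axes as head. It lies 100 mm from the pivot axis and belongs to arm angle 1.047 rad (60 degrees): gun pointing far to the left
- swing (a joint): angle (rad) of the dark steel swing arm about the plate's z axis: 0 with the gun straight up the slope, positive with the gun to the left (+y); limits -1.15 to 1.15. A two-ended lever: spray gun (brass nozzle outward, grip sideways) clamped on the far end, boss for the pin on the near end. Hinge friction keeps it at any angle; unpinned it takes about 3 to 6 N at the boss to move it
- bore (a point): on the swing arm: centre of the lower mouth of the boss's bore, 17.6 mm diameter, through the 50 x 50 x 22 mm boss, which spans 2 to 24 mm above the plate. It is 100 mm from the pivot: at arm angle t at x = -100 cos t, y = -100 sin t mm in the frame of head, so the pin end goes right when the gun goes left. z as the plate's z
- pin_bar (a point): the ball-lock pin (90 mm long overall), at the centre of its black flat-sided T-handle bar: 90 mm along y, 14 mm thick in x (grasp across this), 20 mm high in z. Its z runs along the pin from shank to handle. At the start z is parallel to the plate's z and the bar lies along the plate's y. When home this point is 60 mm above the plate's upper face, on the hole's axis
- pin_collar (a point): on the pin, 36 mm below the bar's centre: underside of its 28 mm collar, which sits on the boss when home. Above it an 18 mm thick stem. Below it the steel shank, 16 mm diameter. The pin can spin in the bore, so the handle need not turn with the arm. Pulled 22 to 36 mm from home, the shank is clear of the plate but still in the arm's bore, and can carry the arm round
- pin_tip (a point): end of the pin's shank, 44 mm below the collar's underside, with a cone over the last 4.5 mm. 7.5 mm above it two spring balls stick out 2.5 mm to either side; home, they stand just under the plate and lock the pin: about 6 to 15 N along its axis to pull it out or push it through
- pan_rim (a point): the open steel wash pan, a shallow bowl 92 mm across, 40 mm high, on the table beyond the stand: centre of its mouth. It stands about 195 mm from the pivot in one of four places, where the gun points when pinned at hole 1, 2, 4 or 5 (y = about -174, -100, 100, 174 mm in the frame of head); bystanders stand in the other three
- tin_mid (a point): bystander: steel paint tin, 80 mm diameter, 100 mm high, at its centre
- jar_mid (a point): bystander: steel jar, 72 mm diameter, 90 mm high, at its centre
- pot_rim (a point): bystander: white open pot, 74 mm across, 90 mm high, centre of its mouth
- thinner_mid (a point): bystander: tall can of thinner, 80 mm diameter, 200 mm high, at its centre; about 200 mm to one side of the stand, it stands beside the pin end of the stand, on the left or on the right
- caddy: low fixed nozzle tray, 100 x 70 x 30 mm, on the side of the stand where the tall can is not; origin at the centre of its underside
Things that resemble listed ones, but are neither listed nor needed, are in the scene too. Leave any pink or purple look-alike of the part that bears pan_rim alone.

How it is judged:
On the way, in this order (a step that is already met when the one before it is completed fails the run):
1. the pin is pulled clear of the plate (21 mm or more from home) (z of pin_bar in the frame of head above 0.081 m), for 0.1 s.
2. the arm is swung so that the gun points at the pan (within 0.04 rad of that hole's angle) (((y of pan_rim in the frame of head below -0.137 m and value of joint swing between -1.0872 and -1.0072 rad) or (y of pan_rim in the frame of head between -0.137 and 0 m and value of joint swing between -0.5287 and -0.4487 rad) or (y of pan_rim in the frame of head between 0 and 0.137 m and value of joint swing between 0.4487 and 0.5287 rad) or (y of pan_rim in the frame of head above 0.137 m and value of joint swing between 1.0072 and 1.0872 rad))), for 0.1 s.
At the end, for the whole second after the job is handed in: the arm is at rest within 0.04 rad of the hole angle at which the gun points at the wash pan, and the pin is fully home through arm and plate there: handle centre within 6 mm of the hole's axis and 56.5 to 63.5 mm above the plate, pin parallel to the plate's normal within 0.1 rad (((y of pan_rim in the frame of head below -0.137 m and value of joint swing between -1.0872 and -1.0072 rad and x of pin_bar in the frame of hole1 between -0.006 and 0.006 m and y of pin_bar in the frame of hole1 between -0.006 and 0.006 m and z of pin_bar in the frame of hole1 between 0.0565 and 0.0635 m) or (y of pan_rim in the frame of head between -0.137 and 0 m and value of joint swing between -0.5287 and -0.4487 rad and x of pin_bar in the frame of hole2 between -0.006 and 0.006 m and y of pin_bar in the frame of hole2 between -0.006 and 0.006 m and z of pin_bar in the frame of hole2 between 0.0565 and 0.0635 m) or (y of pan_rim in the frame of head between 0 and 0.137 m and value of joint swing between 0.4487 and 0.5287 rad and x of pin_bar in the frame of hole4 between -0.006 and 0.006 m and y of pin_bar in the frame of hole4 between -0.006 and 0.006 m and z of pin_bar in the frame of hole4 between 0.0565 and 0.0635 m) or (y of pan_rim in the frame of head above 0.137 m and value of joint swing between 1.0072 and 1.0872 rad and x of pin_bar in the frame of hole5 between -0.006 and 0.006 m and y of pin_bar in the frame of hole5 between -0.006 and 0.006 m and z of pin_bar in the frame of hole5 between 0.0565 and 0.0635 m)) and angle between the z axis of pin_bar and the z axis of head, either way round below 0.1 rad and velocity of joint swing between -0.05 and 0.05 rad/s); the robot touches nothing.
It fails at once if the wash pan is shifted by more than 30 mm or tipped (distance of pan_rim from where it was at the start of the episode above 0.03 m or angle between pan_rim's own z axis and vertical above 0.4 rad).
It fails at once if the paint tin is shifted by more than 30 mm or tipped (distance of tin_mid from where it was at the start of the episode above 0.03 m or angle between tin_mid's own z axis and vertical above 0.4 rad).
It fails at once if the jar is shifted by more than 30 mm or tipped (distance of jar_mid from where it was at the start of the episode above 0.03 m or angle between jar_mid's own z axis and vertical above 0.4 rad).
It fails at once if the brush pot is shifted by more than 30 mm or tipped (distance of pot_rim from where it was at the start of the episode above 0.03 m or angle between pot_rim's own z axis and vertical above 0.4 rad).
It fails at once if the tall thinner can is shifted by more than 30 mm or tipped (distance of thinner_mid from where it was at the start of the episode above 0.03 m or angle between thinner_mid's own z axis and vertical above 0.4 rad).
It also fails if it takes over 37 s, if anything falls off the work surface, if the arm or the gripper's body presses on something with over 40 N, if the wrist force passes 120 N, or if a joint passes its speed limit or range.

### The arm

A 6-joint arm with a two-finger parallel gripper is mounted at the origin on the work surface. World frame = base frame: x ahead of the robot, y to its left, z up, the work surface at z = 0. Lengths are in m, angles in rad, forces in N, time in s.
With the tool pointing down it reaches from about 0.375 to 0.925 m from the base axis. Payload 5.7 kg.
Tool frame: the origin (TCP) lies midway between the tips of the shut fingers; the grasp point (between the pads) lies 19 mm behind it; z points along the fingers, y is the line along which they close (so a half turn about z gives the same grasp; the last joint's range is limited). The gripper opens to 88 mm and grips with 3 to 60 N. Pads are 20 mm wide; open, the fingers measure 115 mm over their backs; the gripper's body (75 mm by 178 mm) begins 61 mm behind the grasp point.
Start: joints at [1.068, 0.359, 1.51, -0, 1.272, -0.115], TCP at [0.227, 0.555, 0.223] pointing down, gripper open.
Joint ranges: [-2.97, 2.97], [-1.01, 2.36], [0.21, 2.38], [-0.96, 4.11], [0.2, 2.71], [-2.98, 2.98]. Speed limits (rad/s): [2.39, 2.39, 3.14, 3.14, 3.14, 3.14].

### API

Orientations are given as a unit quaternion [x, y, z, w].
In Python, from bench import move_ptp, servo_line, goto_joints, move_gripper, sleep, inverse_kinematics, capture, PlanningError, close_job, spot_in, silhouettes, current_clock, current_joint_pos, current_qvel, current_joint_torque, current_position, current_orientation, current_force, current_torque, current_finger_gap, current_grip_force gives the robot as it stands. Calls block until the motion is done:
- move_ptp(position, orientation): joint-space move of the TCP to a pose.
- servo_line(position, orientation=None, rate=0.15, contact_N=None): straight line of the TCP; orientation=None keeps the orientation; rate is the mean speed in m/s. With contact_N (N) it stops when the force on the tool has changed by that much, and returns True; else False.
- goto_joints(angles): joint-space move.
- move_gripper(opening): finger opening in m; the grip force is fixed at half the most; returns when the fingers have stopped.
- sleep(seconds).
- inverse_kinematics(position, orientation): joint angles nearest the present ones, or None.
- capture(name): name is "scene" or "side" or "wrist"; returns a dict with "image" (420x560x3 uint8, blue, green, red), "range_z" (420x560 float32, m along the optical axis (not along the pixel's ray), 0 where there is no reading), "intrinsics" (3x3 intrinsics, pixels), "R" (3x3) and "t" (3): a world point X has camera coordinates R X + t. Camera axes: x right, y down, z forward; pixel columns grow to the right and rows downward; lengths in m; the calibration is good to about 2 mm. A picture is of the moment at which its call begins.
A pose or a line that the arm cannot do raises PlanningError and nothing moves.
- close_job(): hands the job in; it is judged then, once.
Trained networks look in the newest picture that a camera, given by its name, has taken for a name from the list of things; names that differ only in an ending like _2 or _b are one class to them, and where a whole thing is asked for, a point or a joint stands for the part that bears it (a point fixed in the world has none). Each returns a list of dicts, best first, with "conf" (0 to 1); they miss things now and then, are a little off and sometimes report something else, mostly with a low value. They report only what shows in the picture. A call takes as long as a camera call. They do not tell look-alikes from the thing itself.
- spot_in(camera, query): "xy" ([column, row] in pixels, amid what is visible of it).
- silhouettes(camera, query): "region" (420x560 bool, what is visible of it) and "xy" ([column, row] in pixels, amid what is visible of it).
Readings, each from a call of its own:
- current_clock(): time.
- current_joint_pos(): joint angles.
- current_qvel(): joint speeds.
- current_joint_torque(): joint torques, N m.
- current_position(): TCP position.
- current_orientation(): TCP orientation.
- current_force(): force on the tool from outside, world axes, zero at the start.
- current_torque(): the same for the moment, N m.
- current_finger_gap(): finger opening in m.
- current_grip_force(): force on a finger pad.
Only numpy, scipy, OpenCV 4.12 (cv2) and the standard library are available. Lean on these libraries where they do the work, as an engineer would, in place of code of your own. Each camera call takes 0.05 s, during which the arm holds its last target. There are 200 camera calls.

## Working session

There is one attempt and no reset: what is moved stays moved. The work goes in short steps, each a Python script; the robot and the scene stay as the last script left them, time stands still between calls to the robot, and variables do not carry over. Pictures are saved under pics/ and viewed, at most 10 in all, crops included, and the job is handed in when it is done.

```bash
mkdir -p pics; ls; cat > h.py <<'E'
import numpy as np, cv2
from bench import *
from scipy.spatial.transform import Rotation as Ro
def to_world(c,u,v,z):
    K=c["intrinsics"]; p=np.stack([(u-K[0,2])/K[0,0]*z,(v-K[1,2])/K[1,1]*z,z],-1)
    return (p-c["t"])@c["R"]
def cloud(c,mask):
    v,u=np.nonzero(mask&(c["range_z"]>0)); return to_world(c,u,v,c["range_z"][v,u])
E
python3 - <<'E'
from h import *
for n in("scene","side"):
    c=capture(n); cv2.imwrite(f"pics/{n}0.png",c["image"])
    print(n,"cam at",-c["R"].T@c["t"])
    for q in("head","swing","pin_bar","pan_rim","tin_mid","jar_mid","pot_rim","thinner_mid","caddy"):
        for d in silhouettes(n,q)[:3]:
            P=cloud(c,d["region"])
            if len(P): print(q,round(d["conf"],2),np.round(d["xy"]),len(P),"med",np.round(np.median(P,0),3),"lo",np.round(np.percentile(P,3,axis=0),3),"hi",np.round(np.percentile(P,97,axis=0),3))
print(current_clock())
E
```

```text
pics
scene cam at [1.04930905 0.77720786 0.82912291]
head 0.96 [307. 194.] 5315 med [0.567 0.068 0.152] lo [ 0.436 -0.045  0.086] hi [0.675 0.163 0.289]
swing 0.64 [296. 175.] 2975 med [0.592 0.063 0.254] lo [ 0.45  -0.038  0.107] hi [0.678 0.075 0.29 ]
swing 0.23 [253. 210.] 548 med [ 0.62  -0.131  0.026] lo [ 0.594 -0.155  0.005] hi [ 0.659 -0.071  0.041]
pin_bar 0.72 [354. 187.] 404 med [0.431 0.052 0.146] lo [ 0.272 -0.098 -0.001] hi [0.449 0.092 0.157]
pan_rim 0.84 [191. 215.] 754 med [ 0.769 -0.179  0.025] lo [ 0.733 -0.203  0.004] hi [ 0.811 -0.12   0.041]
pan_rim 0.81 [215. 192.] 594 med [ 0.667 -0.255  0.026] lo [ 0.632 -0.278  0.005] hi [ 0.71  -0.195  0.041]
pan_rim 0.67 [253. 212.] 562 med [ 0.619 -0.13   0.026] lo [ 0.593 -0.157  0.003] hi [ 0.66  -0.069  0.042]
tin_mid 0.59 [277. 283.] 1916 med [0.711 0.175 0.082] lo [0.67  0.124 0.003] hi [0.739 0.193 0.101]
tin_mid 0.25 [232. 228.] 1182 med [ 0.714 -0.033  0.061] lo [ 0.679 -0.082  0.002] hi [ 0.744 -0.013  0.09 ]
jar_mid 0.56 [329. 289.] 1452 med [0.634 0.247 0.067] lo [0.597 0.207 0.01 ] hi [0.656 0.265 0.092]
pot_r
[... 1223 characters left out ...]
 med [0.691 0.124 0.072] lo [0.66  0.111 0.001] hi [0.732 0.184 0.102]
jar_mid 0.5 [284. 180.] 161 med [0.637 0.2   0.037] lo [0.622 0.192 0.008] hi [0.651 0.239 0.093]
jar_mid 0.4 [259. 183.] 8845 med [0.542 0.033 0.145] lo [ 0.441 -0.064  0.09 ] hi [0.664 0.154 0.29 ]
pot_rim 0.89 [351. 237.] 1515 med [ 0.709 -0.061  0.064] lo [ 0.676 -0.085  0.013] hi [ 0.741 -0.018  0.091]
thinner_mid 0.95 [217. 292.] 5262 med [ 0.428 -0.185  0.156] lo [ 0.392 -0.195  0.015] hi [ 0.464 -0.131  0.202]
thinner_mid 0.42 [260. 186.] 8839 med [0.541 0.033 0.145] lo [ 0.441 -0.064  0.09 ] hi [0.662 0.153 0.29 ]
caddy 0.93 [185. 185.] 699 med [0.398 0.27  0.02 ] lo [0.364 0.162 0.004] hi [0.462 0.296 0.094]
1.0
```

View pics/scene0.png

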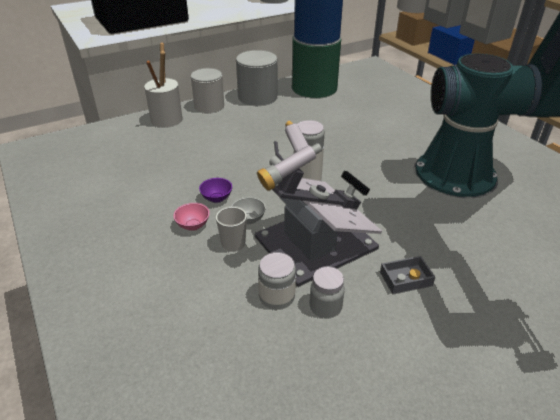

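View pics/side0.png

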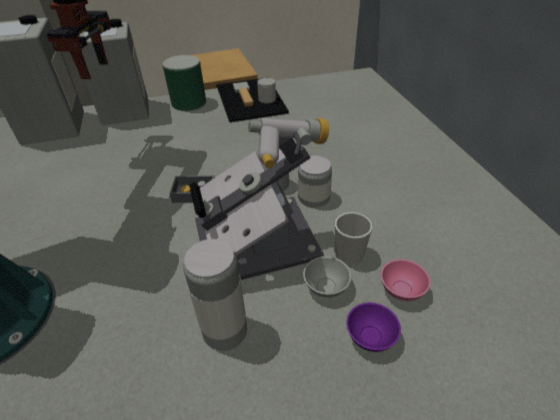

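```bash
cat > fit.py <<'E'
from h import *
cl={};B=[];Pn=[]
for n in("scene","side"):
    c=capture(n)
    d=silhouettes(n,"head"); P=cloud(c,d[0]["region"])
    best=None; rng=np.random.default_rng(0)
    for _ in range(3000):
        a=P[rng.integers(len(P),size=3)]; m=np.cross(a[1]-a[0],a[2]-a[0])
        L=np.linalg.norm(m)
        if L<1e-5: continue
        m/=L; m*=np.sign(m[2])
        if abs(np.arccos(m[2])-np.radians(28))>.06 or m[0]>0: continue
        k=np.abs((P-a[0])@m)<.003
        if best is None or k.sum()>best.sum(): best=k
    Q=P[best]; Q=Q[np.abs((Q-Q.mean(0))@np.linalg.svd(Q-Q.mean(0),full_matrices=0)[2][2])<.002]
    nn=np.linalg.svd(Q-Q.mean(0),full_matrices=0)[2][2]; nn*=np.sign(nn[2])
    print(n,"n",nn,"tilt",np.degrees(np.arccos(nn[2])),"yaw",np.degrees(np.arctan2(-nn[1],-nn[0])),len(Q),"mean",Q.mean(0))
    Pn.append(Q)
    b=[]
    for e in silhouettes(n,"pin_bar")[:1]: b=cloud(c,e["region"])
    B.append(b)
np.savez("pts.npz",a=Pn[0],b=Pn[1],c=B[0],d=B[1])
Q=np.vstack(Pn); nn=np.linalg.svd(Q-Q.mean(0),full_matrices=0)[2][2]; nn*=np.sign(nn[2])
print("joint n",nn,"tilt",np.degrees(np.arccos(nn[2])))
x0=np.array([-nn[0],-nn[1],0]);x0/=np.linalg.norm(x0);y=np.cross([0,0,1],x0);x=np.cross(y,nn)
R0=np.stack([x,y,nn],1); o=Q.mean(0)
for q in Pn+[Q]:
    l=((q-o)@R0)
    r=cv2.minAreaRect((l[:,:2]*1000).astype(np.float32)); print("rect",r,"zmean",l[:,2].mean(), np.percentile(l,[.5,99.5],axis=0))
for b in B:
    l=((b-o)@R0); k=(l[:,2]>.045)&(l[:,2]<.075); l=l[k]
    print("bar",len(l),np.percentile(l,[1,5,50,95,99],axis=0).round(4).tolist(), "dir",np.linalg.svd(l-l.mean(0),full_matrices=0)[2][0])
print("R0",R0.tolist(),"o",o.tolist())
E
python3 fit.py
```

```text
scene n [-0.46745961 -0.01489857  0.88388888] tilt 27.88490510914549 yaw 1.8254756790220181 1312 mean [0.50055823 0.08875351 0.11871991]
side n [-0.46872057 -0.01585544  0.88320419] tilt 27.968668374062997 yaw 1.9374089357630058 3664 mean [0.50920838 0.03151537 0.1237594 ]
joint n [-0.46916756 -0.01306713  0.88301249] tilt 27.99207890233272
rect ((-9.931785583496094, -28.766265869140625), (165.00392150878906, 299.2819519042969), 0.7241495847702026) zmean -0.0008390534745729815 [[-0.09016981 -0.11018468 -0.0030389 ]
 [ 0.07020169  0.12004142  0.00080665]]
rect ((-10.950660705566406, 2.6987075805664062), (160.33660888671875, 232.68321228027344), 0.0004977646749466658) zmean 0.0003004470956996994 [[-0.08608791 -0.11233427 -0.00173674]
 [ 0.06865396  0.1163449   0.00231608]]
rect ((-9.931785583496094, -28.766265869140625), (165.00392150878906, 299.2819519042969), 0.7241495847702026) zmean 7.931758144176912e-16 [[-0.08857444 -0.11225552 -0.00268407]
 [ 0.06908754  0.11896825  0.00225026]]
bar 298 [[-0.0656, -0.039, 0.0465], [-0.0631, -0.0358, 0.0499], [-0.055, 0.0084, 0.0613], [-0.052, 0.0481, 0.0693], [-0.051, 0.0503, 0.0698]] dir [-0.02319034  0.99972386  0.00379671]
bar 343 [[-0.0666, -0.0433, 0.0469], [-0.0654, -0.0423, 0.0532], [-0.0567, -0.008, 0.0686], [-0.0536, 0.0362, 0.0712], [-0.0529, 0.0413, 0.072]] dir [-0.01645956 -0.99902072 -0.04106927]
R0 [[0.8826702027084492, -0.027840941842241194, -0.4691675555789878], [0.024583899338444553, 0.9996123658485507, -0.013067131895725339], [0.46934949147084726, 0.0, 0.88301248850515]] o [0.5069276370054978, 0.046607099963820675, 0.12243066095380893]
```

```bash
cat >> h.py <<'E'
R0=np.array([[0.8826702027084492,-0.027840941842241194,-0.4691675555789878],[0.024583899338444553,0.9996123658485507,-0.013067131895725339],[0.46934949147084726,0.0,0.88301248850515]])
o=np.array([0.5069276370054978,0.046607099963820675,0.12243066095380893])
piv=o+R0@[.0408,.0028,0]
def H(x,y,z): return piv+R0@np.array([x,y,z])
def toH(p): return (np.asarray(p)-piv)@R0
def quat(s): # tool z=-n, tool y = s*head x
    z=-R0[:,2]; y=s*R0[:,0]; return Ro.from_matrix(np.stack([np.cross(y,z),y,z],1)).as_quat()
E
python3 - <<'E'
from h import *
for s in(1,-1):
    print(s)
    for p in((-.1,0,.141),(-.1,0,.041),(-.1,0,.075),(-.05,.0866,.075),(-.05,.0866,.041),(-.05,.0866,.13)):
        q=inverse_kinematics(H(*p),quat(s)); print(p,None if q is None else np.round(q,2))
s=1 if inverse_kinematics(H(-.1,0,.141),quat(1)) is not None else -1
q=[inverse_kinematics(H(-.1,0,.141),quat(k)) for k in(1,-1)]
j=np.array(current_joint_pos()); d=[9e9 if a is None else np.abs(np.array(a)-j).max() for a in q]
s=(1,-1)[int(np.argmin(d))]; print("chosen",s)
move_ptp(H(-.1,0,.141),quat(s))
c=capture("wrist"); cv2.imwrite("pics/w1.png",c["image"]); np.savez("w1.npz",**c); print(current_clock(), current_force())
for n in("pin_bar","head","hole1"):
    for d in silhouettes("wrist",n)[:2]:
        l=toH(cloud(c,d["region"])); print(n,d["conf"],d["xy"],len(l)); 
        if len(l): print(np.percentile(l,[2,50,98],axis=0).round(4).tolist())
E
```

```text
1
(-0.1, 0, 0.141) [-0.13 -0.2   2.28  0.14  0.58 -0.26]
(-0.1, 0, 0.041) [-0.1   0.1   2.35  0.3   0.21 -0.41]
(-0.1, 0, 0.075) [-0.11 -0.    2.34  0.2   0.33 -0.32]
(-0.05, 0.0866, 0.075) [ 0.21  0.05  2.19 -0.2   0.43  0.34]
(-0.05, 0.0866, 0.041) [ 0.2   0.14  2.2  -0.25  0.33  0.38]
(-0.05, 0.0866, 0.13) [ 0.22 -0.08  2.15 -0.16  0.6   0.31]
-1
(-0.1, 0, 0.141) [-0.13 -0.2   2.28  0.14  0.58  2.88]
(-0.1, 0, 0.041) [-0.1   0.1   2.35  0.3   0.21  2.73]
(-0.1, 0, 0.075) [-0.11 -0.    2.34  0.2   0.33  2.82]
(-0.05, 0.0866, 0.075) [ 0.21  0.05  2.19 -0.2   0.43 -2.8 ]
(-0.05, 0.0866, 0.041) [ 0.2   0.14  2.2  -0.25  0.33 -2.76]
(-0.05, 0.0866, 0.13) [ 0.22 -0.08  2.15 -0.16  0.6  -2.83]
chosen 1
3.275 [-0.08102556 -0.78414161  0.16101359]
pin_bar 0.93 [266.1, 218.7] 3138
[[-0.1132, -0.0432, 0.0238], [-0.1021, 0.0027, 0.0695], [-0.0912, 0.043, 0.0712]]
head 0.85 [344.0, 185.5] 52329
[[-0.129, -0.1082, -0.0018], [-0.0393, 0.0164, 0.0004], [0.0849, 0.1106, 0.0581]]
head 0.59 [226.1, 5.9] 395
[[-0.1608, 0.1587, -0.0848], [-0.1408, 0.1619, -0.0663], [-0.1263, 0.1664, -0.054]]
hole1 0.81 [345.7, 187.3] 52826
[[-0.1293, -0.1089, -0.0068], [-0.0395, 0.0163, 0.0004], [0.0854, 0.1106, 0.0596]]
```

View pics/w1.png

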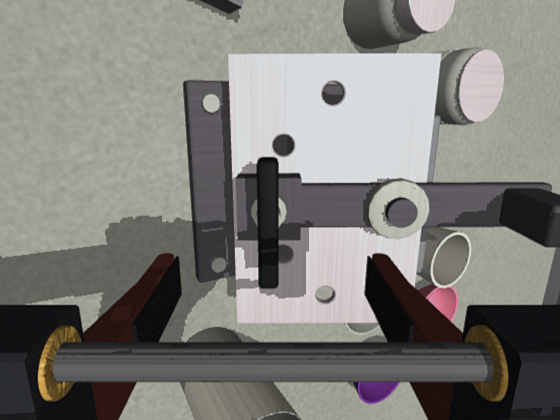

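```bash
python3 - <<'E'
from h import *
c=dict(np.load("w1.npz")); g=c["image"]
v,u=np.nonzero(c["range_z"]>0); P=toH(to_world(c,u,v,c["range_z"][v,u]))
k=(P[:,2]>.062)&(P[:,2]<.08)&(np.abs(P[:,0]+.1)<.03)&(np.abs(P[:,1])<.07); b=P[k]
r=cv2.minAreaRect((b[:,:2]*1000).astype(np.float32)); print("bar top",k.sum(),r,np.median(b[:,2]))
# plate plane
k=(np.abs(P[:,2])<.006)&(np.abs(P[:,1])<.13)&(np.abs(P[:,0]+.02)<.12); q=P[k]
A=np.c_[q[:,:2],np.ones(len(q))]
for _ in range(3):
    w=np.linalg.lstsq(A,q[:,2],rcond=None)[0]; e=np.abs(A@w-q[:,2])<.0015; A,q=A[e],q[e]
print("plane",w,len(q))
# rectify the plate plane: 0.25mm/px
N=1040
gx,gy=np.meshgrid(np.linspace(.13,-.13,N),np.linspace(.13,-.13,N),indexing="ij") # row down = -x, col right=-y
W=np.stack([gx,gy,w[0]*gx+w[1]*gy+w[2]],-1)@R0.T+piv
C=W@c["R"].T+c["t"]; K=c["intrinsics"]
m=np.stack([C[...,0]/C[...,2]*K[0,0]+K[0,2],C[...,1]/C[...,2]*K[1,1]+K[1,2]],-1).astype(np.float32)
im=cv2.remap(g,m[...,0],m[...,1],cv2.INTER_LINEAR)
for (x,y) in ((-50,86.6),(-88.3,46.9),(-100,0),(-88.3,-46.9),(-50,-86.6),(0,0)):
    cv2.circle(im,(int((130-y)*4),int((130-x)*4)),35,(0,255,0),1)
cv2.imwrite("pics/rect.png",cv2.resize(im,(600,600),interpolation=cv2.INTER_AREA))
E
```

```text
bar top 2717 ((-102.42511749267578, -1.04583740234375), (14.015027046203613, 89.36756896972656), 0.21358373761177063) 0.06970472740216353
plane [-3.50346737e-04  2.28593434e-03 -4.65563247e-06] 34967
```

View pics/rect.png

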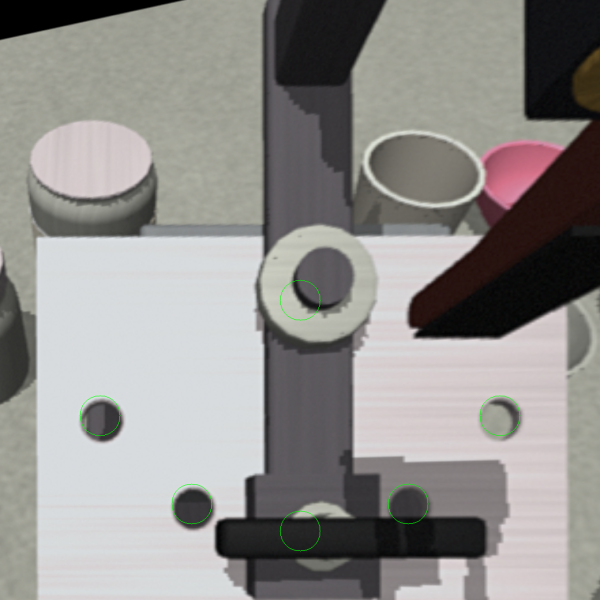

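```bash
sed -i 's/\.0408,\.0028,0\]/.0396,.0023,0]/' h.py; cat >> h.py <<'E'
def rep(m=""):
    print(m,"t",round(current_clock(),2),"tcpH",np.round(toH(current_position())*1000,2),"F_H",np.round(np.array(current_force())@R0,1),"T_H",np.round(np.array(current_torque())@R0,2),"gap",round(current_finger_gap(),4),"grip",round(current_grip_force(),1))
E
python3 - <<'E'
from h import *
rep("start")
move_gripper(.05)
print(servo_line(H(-.1,0,.046),quat(1),rate=.12,contact_N=8)); rep("down")
move_gripper(0.0); rep("closed"); print(np.round(current_joint_pos(),3))
E
```

```text
start t 3.42 tcpH [-98.44   0.87 140.91] F_H [0.7 0.1 1. ] T_H [-0.05  0.27  0.04] gap 0.0881 grip 0.0
False
down t 5.12 tcpH [-9.992e+01  2.000e-02  4.622e+01] F_H [-0.6  0.2  0.7] T_H [-0.09  0.27  0.03] gap 0.0502 grip 0.0
closed t 5.76 tcpH [-1.0062e+02  1.0000e-01  4.6100e+01] F_H [-1.8 -0.8  6. ] T_H [-0.12  0.51  0.05] gap 0.0165 grip 30.0
[-0.108  0.087  2.354  0.289  0.225 -0.403]
```

```bash
python3 - <<'E'
from h import *
w=capture("wrist")["image"]; s=capture("side")["image"]
a=cv2.resize(s[120:270,130:330],(560,420),interpolation=cv2.INTER_CUBIC)
cv2.imwrite("pics/g1.png",cv2.resize(np.vstack([w[150:,:],a]),(560,600)))
rep(); print(np.round(current_qvel(),4))
E
```

```text
t 5.86 tcpH [-100.62    0.11   46.08] F_H [-2.8  0.1  5.9] T_H [-0.11  0.6   0.04] gap 0.0166 grip 30.0
[ 0.0015  0.0028 -0.0019 -0.0006 -0.0004 -0.001 ]
```

View pics/g1.png

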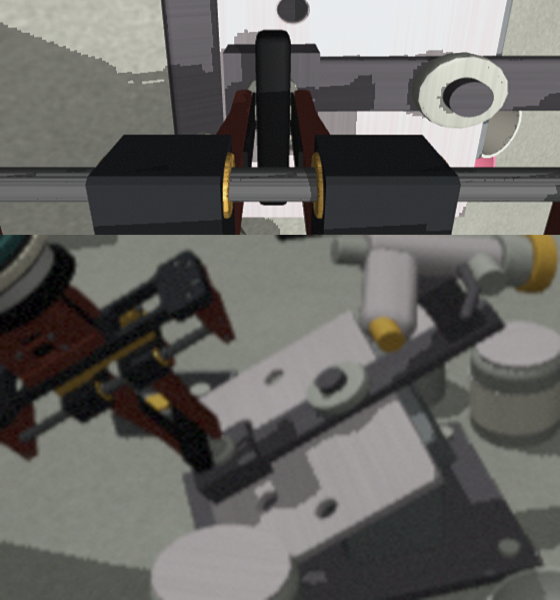

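```bash
python3 - <<'E'
from h import *
move_gripper(.03); rep("open")
servo_line(H(-.1006,0,.052),quat(1),rate=.05); move_gripper(0.0); sleep(.2); rep("closed")
E
```

```text
open t 6.31 tcpH [-9.962e+01 -7.000e-02  4.595e+01] F_H [-0.6  0.3 -0.4] T_H [-0.05  0.33  0.04] gap 0.0299 grip 0.0
closed t 7.17 tcpH [-101.38    0.17   51.94] F_H [-2.6  0.8  1. ] T_H [-0.    0.66 -0.03] gap 0.0136 grip 30.3
```

```bash
python3 - <<'E'
from h import *
x=-.1018
servo_line(H(x,0,.052),quat(1),rate=.03); rep("adj")
for z in (.060,.070,.081):
    servo_line(H(x,0,z),quat(1),rate=.04); rep("pull")
c=capture("wrist"); np.savez("w2.npz",**c); cv2.imwrite("pics/w2.png",c["image"])
d=silhouettes("wrist","pin_bar")[0]; l=toH(cloud(c,d["region"])); print(d["conf"],len(l),np.percentile(l,[2,50,90,98],axis=0).round(4).tolist())
E
```

```text
adj t 7.42 tcpH [-1.016e+02 -7.000e-02  5.196e+01] F_H [-0.4 -0.5 -2. ] T_H [-0.06  0.47  0.07] gap 0.0139 grip 30.3
pull t 7.78 tcpH [-1.0133e+02 -4.0000e-02  6.0380e+01] F_H [-0.3 -0.3 -0.8] T_H [0.03 0.31 0.05] gap 0.0136 grip 30.0
pull t 8.18 tcpH [-1.0148e+02 -3.0000e-02  7.0370e+01] F_H [-0.1 -0.9 -1.8] T_H [-0.01  0.16  0.05] gap 0.0138 grip 30.0
pull t 8.6 tcpH [-1.0162e+02 -1.0000e-02  8.1200e+01] F_H [ 0.6 -0.3 -2.2] T_H [-0.06  0.07  0.07] gap 0.0136 grip 30.0
0.89 5547 [[-0.1112, -0.0241, 0.0585], [-0.1017, 0.012, 0.0989], [-0.0957, 0.0401, 0.0999], [-0.0922, 0.0441, 0.1005]]
```

```bash
cat >> h.py <<'E'
def arc(a,z,dx=-.0016,dy=0): # tool pos for arm angle a(rad), home tool at (-.1016,0)
    return H(-.1*np.cos(a)+dx,-.1*np.sin(a)+dy,z)
E
python3 - <<'E'
from h import *
for i,a in enumerate(np.radians(np.arange(-5,-61,-5))):
    servo_line(arc(a,.080),quat(1),rate=.05)
    f=np.array(current_force())
    if np.linalg.norm(f)>35: rep("STOP"); break
    if i%3==2: rep(f"{np.degrees(a):.0f}"); print((toH(arc(a,.08))*1000).round(1))
sleep(.2); rep("end")
c=capture("wrist"); np.savez("w3.npz",**c)
s=capture("scene")["image"]; 
cv2.imwrite("pics/sw.png",cv2.resize(np.hstack([c["image"],s]),(800,300)))
d=silhouettes("wrist","pin_bar")[0]; l=toH(cloud(c,d["region"])); print(d["conf"],len(l),np.percentile(l,[2,50,90,98],axis=0).round(4).tolist())
E
```

```text
-15 t 9.68 tcpH [-98.81  25.92  79.95] F_H [-1.2 -1.7 -2.2] T_H [-0.43  0.45  0.09] gap 0.014 grip 30.4
[-98.2  25.9  80. ]
-30 t 10.65 tcpH [-89.13  50.05  79.94] F_H [-3.8  0.1 -0.6] T_H [0.01 1.11 0.04] gap 0.0136 grip 30.6
[-88.2  50.   80. ]
-45 t 11.62 tcpH [-72.15  71.18  79.97] F_H [-5.9  5.  -2.4] T_H [0.86 1.48 0.07] gap 0.0135 grip 30.4
[-72.3  70.7  80. ]
-60 t 12.6 tcpH [-49.88  87.19  80.11] F_H [-1.2  3.6 -3.8] T_H [0.84 0.68 0.08] gap 0.0139 grip 29.9
[-51.6  86.6  80. ]
end t 12.8 tcpH [-50.27  86.95  80.18] F_H [-0.9  3.9 -3. ] T_H [0.89 0.47 0.06] gap 0.0136 grip 30.0
0.69 5378 [[-0.0593, 0.0632, 0.0577], [-0.0503, 0.0993, 0.0977], [-0.0445, 0.1269, 0.0986], [-0.0432, 0.1308, 0.0991]]
```

View pics/sw.png

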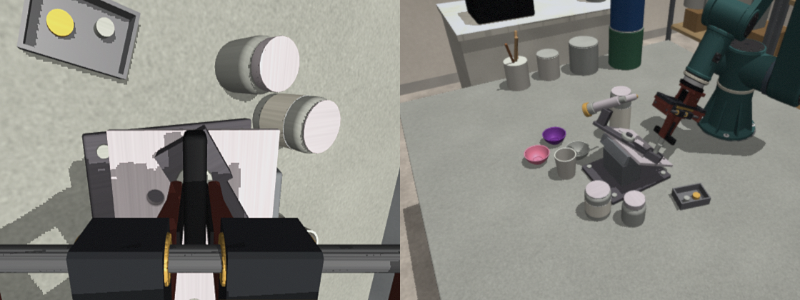

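```bash
python3 - <<'E'
from h import *
x,y=-.0512,.0869
servo_line(H(x,y,.074),quat(1),rate=.04); sleep(.1); rep("pre")
for z in(.070,.066,.062):
    hit=servo_line(H(x,y,z),quat(1),rate=.03,contact_N=12); rep(f"{z} {hit}")
    if hit: break
E
```

```text
pre t 13.35 tcpH [-50.73  86.93  73.97] F_H [-0.1  3.1 -4.5] T_H [0.79 0.21 0.01] gap 0.0134 grip 30.0
0.07 False t 13.63 tcpH [-50.85  86.94  69.86] F_H [ 1.   3.3 -4.2] T_H [0.78 0.14 0.03] gap 0.0136 grip 30.0
0.066 False t 13.92 tcpH [-51.25  86.84  65.72] F_H [ 0.   2.4 -5.3] T_H [0.69 0.08 0.04] gap 0.014 grip 30.0
0.062 False t 14.2 tcpH [-51.29  86.85  61.78] F_H [ 0.6  2.9 -3.8] T_H [0.68 0.14 0.04] gap 0.0137 grip 30.0
```

```bash
python3 - <<'E'
from h import *
x,y=-.0512,.0869
for z in(.057,.053,.0505):
    hit=servo_line(H(x,y,z),quat(1),rate=.03,contact_N=25); rep(f"{z} {hit}")
    if hit: break
c=capture("wrist")
d=silhouettes("wrist","pin_bar")[0]; l=toH(cloud(c,d["region"])); print(d["conf"],len(l),np.percentile(l,[2,50,90,98],axis=0).round(4).tolist())
E
```

```text
0.057 False t 14.52 tcpH [-51.4   86.85  56.62] F_H [ 1.2  3.2 -7. ] T_H [0.6  0.18 0.01] gap 0.0137 grip 30.0
0.053 False t 14.8 tcpH [-51.32  86.82  52.84] F_H [-0.3  2.3 -3.1] T_H [0.51 0.23 0.05] gap 0.0137 grip 30.0
0.0505 False t 15.05 tcpH [-51.04  86.84  51.47] F_H [-1.7  0.9 18.8] T_H [ 0.17  0.49 -0.06] gap 0.0138 grip 41.1
0.91 5337 [[-0.0601, 0.0632, 0.0298], [-0.0511, 0.099, 0.0698], [-0.0454, 0.1269, 0.0707], [-0.044, 0.1306, 0.0712]]
```

```bash
python3 - <<'E'
from h import *
x,y=-.0512,.0869
servo_line(H(x,y,.0518),quat(1),rate=.03); move_gripper(.05); rep("open")
servo_line(H(x,y,.15),quat(1),rate=.1); rep("away")
c=capture("wrist"); s=capture("side")["image"]
cv2.imwrite("pics/end.png",cv2.resize(np.hstack([c["image"],s]),(800,300)))
v,u=np.nonzero(c["range_z"]>0); P=toH(to_world(c,u,v,c["range_z"][v,u]))
k=(P[:,2]>.062)&(P[:,2]<.08)&(np.abs(P[:,0]-x)<.03)&(np.abs(P[:,1]-y)<.06); b=P[k]
print("bar top",k.sum(),cv2.minAreaRect((b[:,:2]*1000).astype(np.float32)),np.percentile(b[:,2],[10,50,90]))
A=np.c_[b[:,:2],np.ones(len(b))]; print("slope",np.linalg.lstsq(A,b[:,2],rcond=None)[0])
E
```

```text
open t 16.13 tcpH [-51.22  86.89  51.78] F_H [ 1.1 -0.2  0.3] T_H [-0.02  0.3   0.05] gap 0.05 grip 0.0
away t 17.27 tcpH [-51.55  86.84 149.68] F_H [ 0.4  0.  -0.5] T_H [-0.03  0.21  0.08] gap 0.0498 grip 0.0
bar top 2563 ((-51.60223388671875, 86.22856903076172), (13.98714542388916, 89.61145782470703), 1.3120508193969727) [0.06854063 0.06993684 0.07090489]
slope [ 0.00019834 -0.00068442  0.06985497]
```

View pics/end.png

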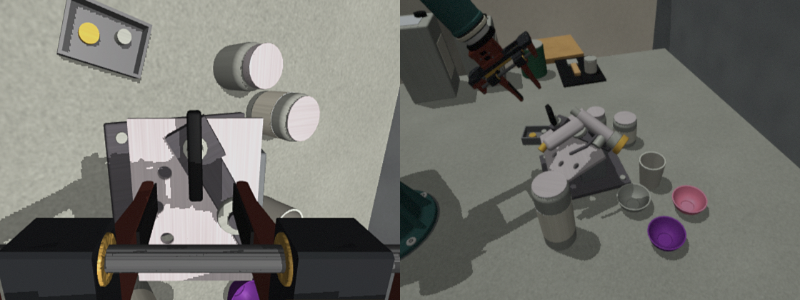

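The pin is seated: the bar's top face is 69.9 mm above the plate, as it was at the start, and level, and the handle is on the hole1 axis. The gun points at the steel pan, the bystanders stand where they were, and the gripper is clear.

```bash
python3 -c "
from bench import *
print(close_job(), current_clock())"
```

```text
the job is handed in; nothing more can be done
the job is handed in; nothing more can be done
```

I pulled the pin, swung the arm to hole 1 so the gun points at the steel wash pan, and pushed the pin fully home and let go; no bystander was disturbed, and the job was handed in at about 17 s, with no verdict shown.

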